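# Return the check weights to their tray in order of size

## Robot

A 6-joint arm with a two-finger parallel gripper is mounted at the origin on a cart in front of the work surface, level with it; the furniture and walls round the work are solid. World frame = base frame: x ahead of the robot, y to its left, z up, the work surface at z = 0. Lengths are in m, angles in rad, forces in N, time in s.
With the tool pointing down it reaches from about 0.35 to 0.975 m from the base axis. Payload 4.9 kg.
Tool frame: the origin (TCP) lies midway between the tips of the shut fingers; the grasp point (between the pads) lies 19 mm behind it; z points along the fingers, y is the line along which they close (so a half turn about z gives the same grasp; the last joint's range is limited). The gripper opens to 85 mm and grips with 20 to 120 N. Pads are 22 mm wide; open, the fingers measure 114 mm over their backs; the gripper's body (76 mm by 85 mm) begins 54 mm behind the grasp point. The pads swing forward as they close: fully open they stand 13 mm farther back than shut.
Start: joints at [-1.309, 0.053, 1.613, -0, 1.476, -0.119], TCP at [0.232, -0.58, 0.231] pointing down, gripper open.
Joint ranges: [-3.01, 3.01], [-1.01, 2.22], [0.06, 2.58], [-1.02, 4.17], [0.09, 2.62], [-3.14, 3.14]. Speed limits (rad/s): [2.57, 2.57, 3.14, 3.14, 3.14, 3.14].

## Interface

Orientations are given as a rotation vector (axis times angle).
In Python, from station import ctrl, optics, job gives the robot as it stands.
- The arm moves only by the shell command python3 -m jog 'ROWS' [OPENING] [FORCE]. ROWS is JSON, a list of rows, each a list of 2 entries, a list of its own where there are three numbers: the shift along the tool's x, y, z in m, then the turn, a rotation vector about the tool's x, y, z in rad. A call has 1 to 5 rows; each row is the pose to reach, as a shift and turn from the pose commanded when the call began, along the tool's axes at that moment; what a row does not reach only later rows make up. A row lasts 1/10 s, in which the tool goes at most 50 mm and 8.59 degrees, less where a joint would pass 70% of its speed; a pose out of reach is approached as far as the arm can. A call with a gripper value outside its range is refused whole. OPENING is the opening, from 0 (shut) to 1 (fully open), set as the call begins (- or left out, the last holds). The fingers move at their own pace and stop on an object; FORCE is the grip in N (left out, the last holds). Time passes only in rows, so rows that repeat a pose let the fingers close. It gives the time, the measured TCP pose, the force, the opening and the grip force at its end, in the units of the state.
- ctrl.get_obs(): the state, without advancing time (a new reading comes with each control period).
- optics.get_image(name): name is "side" or "top" or "wrist"; returns a dict with "image" (420x560x3 uint8, blue, green, red), "fx", "fy", "cx", "cy" (pixels), "rvec" (rotation vector, rad) and "tvec" (3), from world to camera coordinates, as OpenCV has them; the wrist camera has in their place "mount" (4x4, takes a point from camera to tool coordinates, whose origin is the TCP and whose axes are the flange's). Camera axes: x right, y down, z forward; pixel columns grow to the right and rows downward; lengths in m; the calibration is good to about 2 mm. A picture is of the moment at which its call begins: read the wrist's pose just before it. There is no depth.
- job.finish_job(): hands the job in; it is judged then, once.
The state is a dict: "t": time; "q": joint angles; "dq": joint speeds; "effort": joint torques, N m; "tool_pos": TCP position; "tool_rot": TCP orientation; "contact_force": force on the tool from outside, world axes, zero at the start; "wrist_torque": the same for the moment, N m; "opening": finger opening in m; "grip_force": force on a finger pad.
Only numpy, scipy, OpenCV 4.12 (cv2) and the standard library are available. Lean on these libraries where they do the work, as an engineer would, in place of code of your own. Each camera call takes 0.05 s, during which the arm holds its last target. There are 200 camera calls.

## Task

The scale check is done: put the four steel check weights back in the blue weight tray in order of size, so that each stands upright on the floor of the well made for it, the largest in the widest well and so on down to the smallest in the narrowest. Let go of them all, and leave the blue-lidded sample pot and the white thermometer where they are.

Things in the scene. Friction and masses are not known exactly. Their poses are not given: they have to be found in the camera images.
- weight_l: the largest check weight: nearly black, dark grey steel, standing upright; round body 50 mm in diameter and 26 mm high, above it a thin neck 6 mm high and then a round knob 28 mm in diameter and 14 mm high to hold it by (knob from 32 to 46 mm above the underside; total height 46 mm); about 500 g. Origin at the centre of its underside, z up along its axis
- weight_m: the second largest check weight: nearly black, dark grey steel, standing upright; round body 38 mm in diameter and 18 mm high, above it a thin neck 6 mm high and then a round knob 22 mm in diameter and 12 mm high to hold it by (knob from 24 to 36 mm above the underside; total height 36 mm); about 200 g. Origin at the centre of its underside, z up along its axis
- weight_s: the second smallest check weight: nearly black, dark grey steel, standing upright; round body 29 mm in diameter and 15 mm high, above it a thin neck 6 mm high and then a round knob 18 mm in diameter and 10 mm high to hold it by (knob from 21 to 31 mm above the underside; total height 31 mm); about 100 g. Origin at the centre of its underside, z up along its axis
- weight_xs: the smallest check weight: nearly black, dark grey steel, standing upright; round body 21 mm in diameter and 14 mm high, above it a thin neck 6 mm high and then a round knob 14 mm in diameter and 10 mm high to hold it by (knob from 20 to 30 mm above the underside; total height 30 mm); about 50 g. Origin at the centre of its underside, z up along its axis
- well_l: the widest well of the weight tray: round, 56 mm in diameter with a 2.5 mm chamfer, 8 mm deep, black rubber floor. Origin at the centre of its floor, 6 mm above the worktop; z up, x along the row towards the narrowest. The tray: fixed blue plastic plate 274 x 84 mm, top 14 mm above the worktop, at any angle; wells in one straight row, centres 74, 63.5 and 55 mm apart
- well_m: the second widest well of the weight tray: round, 44 mm in diameter with a 2.5 mm chamfer, 8 mm deep, black rubber floor. Origin at the centre of its floor, 6 mm above the worktop; z up, x along the row towards the narrowest. The tray: fixed blue plastic plate 274 x 84 mm, top 14 mm above the worktop, at any angle; wells in one straight row, centres 74, 63.5 and 55 mm apart
- well_s: the second narrowest well of the weight tray: round, 35 mm in diameter with a 2.5 mm chamfer, 8 mm deep, black rubber floor. Origin at the centre of its floor, 6 mm above the worktop; z up, x along the row towards the narrowest. The tray: fixed blue plastic plate 274 x 84 mm, top 14 mm above the worktop, at any angle; wells in one straight row, centres 74, 63.5 and 55 mm apart
- well_xs: the narrowest well of the weight tray: round, 27 mm in diameter with a 2.5 mm chamfer, 8 mm deep, black rubber floor. Origin at the centre of its floor, 6 mm above the worktop; z up, x along the row towards the narrowest. The tray: fixed blue plastic plate 274 x 84 mm, top 14 mm above the worktop, at any angle; wells in one straight row, centres 74, 63.5 and 55 mm apart
- pot: bystander: sample pot with a blue screw lid, 50 mm in diameter, 66 mm high, standing loose. Origin at the centre of its underside
- thermometer: bystander: white food thermometer with its probe folded in, lying loose, 152 x 46 x 18 mm, long along its y axis. Origin at the centre of its underside
Not all that is in view belongs to the job. Leave any pink or turquoise look-alike of the weight_m alone. Leave any orange look-alike of the weight_l alone.

How it is judged:
At the end, for the whole second after the job is handed in: Each of the four weights stands upright (within 0.1 rad) in the well of its own rank in size, its axis within 8 mm of the well's centre and its underside on the well's floor (within 3 mm), at rest; the pot stands upright and neither pot nor thermometer is more than 30 mm from where it was (horizontal distance between weight_l and well_l below 0.008 m and z of weight_l in the frame of well_l between -0.003 and 0.003 m and angle between each of weight_l, weight_m, weight_s, weight_xs's own z axis and vertical below 0.1 rad and linear speed of each of weight_l, weight_m, weight_s, weight_xs below 0.02 m/s and angular speed of each of weight_l, weight_m, weight_s, weight_xs below 0.3 rad/s and horizontal distance between weight_m and well_m below 0.008 m and z of weight_m in the frame of well_m between -0.003 and 0.003 m and horizontal distance between weight_s and well_s below 0.008 m and z of weight_s in the frame of well_s between -0.003 and 0.003 m and horizontal distance between weight_xs and well_xs below 0.008 m and z of weight_xs in the frame of well_xs between -0.003 and 0.003 m and distance of each of pot, thermometer from where it was at the start of the episode below 0.03 m and angle between pot's own z axis and vertical below 0.2 rad); the robot touches nothing.
It fails at once if the blue-lidded pot is pushed more than 30 mm away (distance of pot from where it was at the start of the episode above 0.03 m).
It fails at once if the thermometer is pushed more than 30 mm away (distance of thermometer from where it was at the start of the episode above 0.03 m).
It also fails if it takes over 96 s, if anything falls off the work surface, if the arm or the gripper's body presses on something with over 40 N, if the wrist force passes 120 N, or if a joint passes its speed limit or range.

## Working session

There is one attempt and no reset: what is moved stays moved. The work goes in short steps, Python scripts to look and compute and a shell command to move; the robot and the scene stay as the last step left them, time stands still between calls to the robot, and variables do not carry over. Pictures are saved under pics/ and viewed, at most 15 in all, crops included, and the job is handed in when it is done.

```bash
ls; mkdir -p pics
cat > h.py <<'E'
import numpy as np, cv2
from station import ctrl, optics, job
def cam(name):
    o=ctrl.get_obs(); d=optics.get_image(name)
    K=np.array([[d['fx'],0,d['cx']],[0,d['fy'],d['cy']],[0,0,1.]])
    if 'rvec' in d:
        R=cv2.Rodrigues(np.array(d['rvec'],float))[0]; t=np.array(d['tvec'],float).ravel()
        Rw=R.T; c=-R.T@t
    else:
        M=np.array(d['mount']); Rt=cv2.Rodrigues(np.array(o['tool_rot'],float))[0]
        Rw=Rt@M[:3,:3]; c=Rt@M[:3,3]+np.array(o['tool_pos'])
    return d['image'],K,Rw,c
def ray(K,Rw,c,uv,z):
    d=Rw@np.linalg.solve(K,[uv[0],uv[1],1.]); return c+d*(z-c[2])/d[2]
def proj(K,Rw,c,p):
    x=K@(Rw.T@(np.array(p)-c)); return x[:2]/x[2]
E
python3 - <<'E'
from h import *
for n in ("top","side","wrist"):
    im,K,R,c=cam(n); cv2.imwrite(f'pics/{n}0.png',im); print(n,c.round(3),R[:,2].round(2),K[0,0])
o=ctrl.get_obs(); print(o)
E
```

```text
pics
top [ 0.318 -0.112  1.105] [ 0.23  0.01 -0.97] 409.12980704520817
side [ 0.368 -0.898  0.764] [ 0.17  0.73 -0.67] 459.4760055658627
wrist [ 0.302 -0.55   0.373] [-0.27 -0.11 -0.96] 305.592222091541
{'t': 0.15, 'q': array([-1.30903649e+00,  5.32183581e-02,  1.61397761e+00,  2.26936200e-05,
        1.47602686e+00, -1.18997091e-01]), 'dq': array([ 1.14908855e-03, -3.00344358e-03, -4.98761737e-03, -8.47644543e-05,
        4.18380070e-04,  3.91856671e-04]), 'effort': array([ 8.80787957e-04, -3.94240308e+01, -3.70722592e+01, -1.09251137e-04,
        4.64419820e-03, -8.22235847e-06]), 'tool_pos': array([ 0.23214419, -0.57975748,  0.23033789]), 'tool_rot': array([-3.08323493e+00, -5.94173921e-01,  1.47159197e-04]), 'contact_force': array([ 0.51185352, -0.24379984, -0.41851053]), 'wrist_torque': array([-0.03580806, -0.06660745,  0.03314344]), 'grip_force': 0.0, 'opening': 0.08513146437080421}
```

View pics/top0.png

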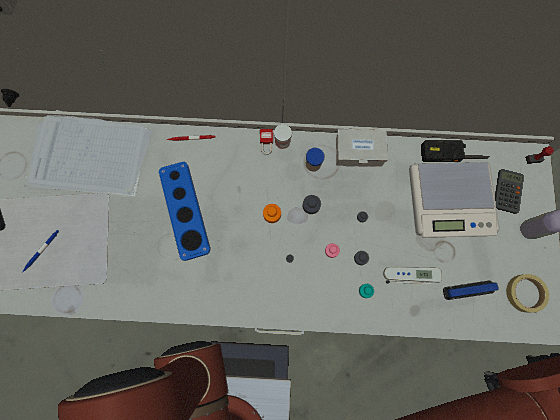

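View pics/side0.png

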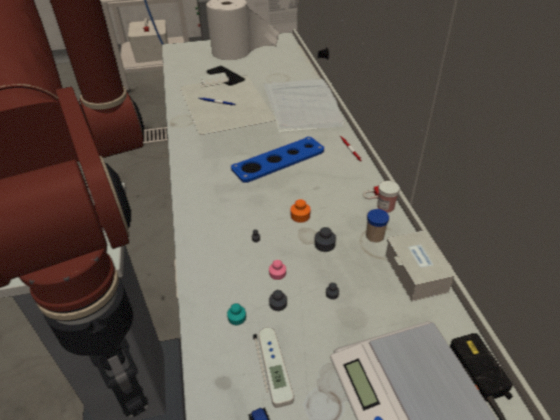

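Top view: the tray runs diagonally, with its wide well at about (191,240) and its narrow well at (174,174). Weights: L (311,204), M (362,257), S (363,216), XS (290,258). The pot is at (315,157) and the thermometer at (413,275). The pink, turquoise and orange look-alikes can be told apart by colour.

Run:
```python
from h import *
for n,seeds in (("top",dict(L=(311,204,.018),M=(362,257,.013),S=(363,216,.012),XS=(290,258,.012),wl=(191,240,.012),wm=(185,214,.012),ws=(179,193,.012),wxs=(174,174,.012))),
  ("side",dict(L=(325,240,.02),M=(278,299,.015),S=(332,291,.013),XS=(256,236,.013),wl=(252,167,.01),wm=(274,159,.01),ws=(293,152,.01),wxs=(309,146,.01)))):
    im,K,R,c=cam(n)
    m=(im.max(2)<95).astype(np.uint8)
    k,lab,st,ce=cv2.connectedComponentsWithStats(m)
    for s,(u,v,z) in seeds.items():
        i=np.argmin([np.hypot(*(ce[j]-(u,v))) if 8<st[j,4]<1500 else 1e9 for j in range(k)])
        x,y,w,h,a=st[i]
        P=ray(K,R,c,ce[i],z)
        sc=np.linalg.norm(P-c)/K[0,0]
        print(n,s,ce[i].round(1),a,'wmm',round(w*sc*1e3),round(h*sc*1e3),P.round(4))
    if n=="top":
        for s,uv,z in(("pot",(315,157),.066),("therm0",(386,274),.018),("therm1",(441,276),.018),("orange",(272,213),.03),("pink",(332,250),.02),("turq",(366,291),.02)): print(s,ray(K,R,c,uv,z).round(3))
```

```text
top L [311.3 204.1] 283 wmm 52 52 [ 0.607  -0.1939  0.018 ]
top M [360.9 257.6] 169 wmm 41 41 [ 0.4677 -0.3322  0.013 ]
top S [361.9 216.5] 95 wmm 31 34 [ 0.5811 -0.3343  0.012 ]
top XS [289.4 258.3] 49 wmm 22 22 [ 0.4555 -0.1412  0.012 ]
top wl [191.1 239.9] 342 wmm 58 58 [0.4911 0.1265 0.012 ]
top wm [184.4 214.4] 205 wmm 45 45 [0.5606 0.1521 0.012 ]
top ws [178.9 193.1] 126 wmm 37 37 [0.6201 0.1737 0.012 ]
top wxs [174.3 174.9] 72 wmm 29 26 [0.6723 0.1924 0.012 ]
pot [ 0.726 -0.196  0.066]
therm0 [ 0.427 -0.398  0.018]
therm1 [ 0.43  -0.543  0.018]
orange [ 0.573 -0.088  0.03 ]
pink [ 0.483 -0.253  0.02 ]
turq [ 0.38  -0.345  0.02 ]
side L [324.8 239.8] 411 wmm 50 57 [ 0.6083 -0.2017  0.02  ]
side M [277.7 300.5] 294 wmm 37 43 [ 0.4694 -0.3389  0.015 ]
side S [332.1 291. ] 169 wmm 27 33 [ 0.5832 -0.34    0.013 ]
side XS [255.4 236. ] 76 wmm 19 28 [ 0.4582 -0.1457  0.013 ]
side wl [250.9 167.1] 181 wmm 58 31 [0.4934 0.1255 0.01  ]
side wm [273.8 158.4] 101 wmm 43 23 [0.5633 0.1506 0.01  ]
side ws [292.5 151.4] 60 wmm 35 17 [0.6227 0.1721 0.01  ]
side wxs [308.4 145.4] 29 wmm 24 12 [0.6749 0.1905 0.01  ]
```

```bash
cat >> h.py <<'E'
def go(*ps):
    o=ctrl.get_obs(); Rt=cv2.Rodrigues(np.array(o['tool_rot'],float))[0]; p=np.array(o['tool_pos'])
    print('t',o['t'],'pos',p.round(4),'open',round(o['opening'],4),'grip',round(o['grip_force'],1))
    for q in ps:
        s=Rt.T@(np.array(q)-p); print(q,'shift',s.round(4)); p=np.array(q)
E
python3 -c "
from h import *
go((.468,-.333,.14))"
```

```text
t 0.25 pos [ 0.2322 -0.5799  0.2307] open 0.0857 grip 0.0
(0.468, -0.333, 0.14) shift [ 0.3107 -0.1415  0.0909]
```

```bash
python3 -m jog '[[[0.155,-0.071,0.03],[0,0,0]],[[0.155,-0.071,0.03],[0,0,0]],[[0.155,-0.071,0.03],[0,0,0]],[[0.155,-0.071,0.03],[0,0,0]],[[0.155,-0.071,0.03],[0,0,0]]]' 0.6 60; python3 -m jog '[[[0.155,-0.0705,0.061],[0,0,0]],[[0.155,-0.0705,0.061],[0,0,0]],[[0.155,-0.0705,0.061],[0,0,0]],[[0.155,-0.0705,0.061],[0,0,0]],[[0.155,-0.0705,0.061],[0,0,0]]]'
python3 - <<'E'
from h import *
im,K,R,c=cam('wrist'); o=ctrl.get_obs(); print(c.round(3))
for p in ((.468,-.333,.036),(.468,-.333,0)): print(proj(K,R,c,p).round(1))
go((.468,-.333,.021)); cv2.imwrite('pics/w1.png',im)
E
```

```text
t: 0.75
tool_pos: [0.3514, -0.454, 0.2002]
tool_rot: [-3.082, -0.601, 0.0]
contact_force: [0.0, 0.3, -0.1]
opening: 0.0514
grip_force: 0.0
t: 1.25
tool_pos: [0.4681, -0.3313, 0.1383]
tool_rot: [-3.081, -0.599, 0.003]
contact_force: [-1.1, -0.1, -0.9]
opening: 0.0517
grip_force: 0.0
[ 0.538 -0.302  0.281]
[281.9 210.5]
[281.5 199.3]
t 1.3 pos [ 0.4675 -0.3331  0.1394] open 0.0513 grip 0.0
(0.468, -0.333, 0.021) shift [0.0006 0.0003 0.1184]
```

View pics/w1.png

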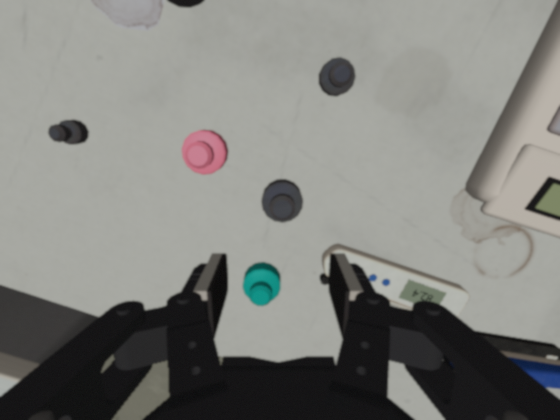

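View crop.

The wrist view shows M at about (282,201), its knob at (282,205), with the turquoise look-alike ahead of the gripper body and clear of it. M appears a few px farther forward than predicted, so I'll zoom in.

Run:
```python
from h import *
im=cv2.imread('pics/w1.png')
def crop(n,u,v): return cv2.resize(cv2.convertScaleAbs(im[v-30:v+30,u-30:u+30],alpha=2.5),(390,390),interpolation=cv2.INTER_CUBIC)
cv2.imwrite('pics/w1c.png',np.hstack([crop(0,282,200),crop(0,337,77)]))
g=im.max(2); m=(g<95).astype(np.uint8); k,l,st,ce=cv2.connectedComponentsWithStats(m)
for i in range(1,k):
    if 100<st[i,4]<4000: print(st[i],ce[i].round(1))
```

```text
[168   0  36   7 181] [185.7   2.4]
[ 466    0   94  198 1034] [512.3  98.2]
[ 319   58   36   38 1030] [336.3  76.5]
[ 49 120  39  24 710] [ 69.1 131.8]
[526 178  34  42 431] [542.7 198.2]
[ 262  180   40   42 1308] [281.7 200.2]
[247 263  33  15 152] [263.9 267.8]
```

View pics/w1c.png

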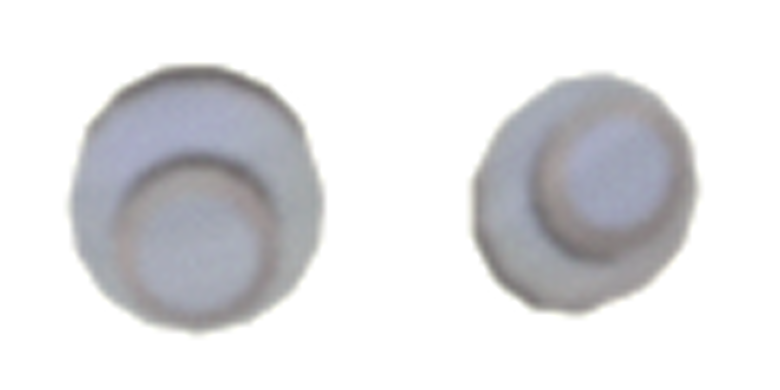

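Run:
```python
from h import *
im,K,R,c=cam('wrist')
for n,uv,z in (("M",(282.7,207.5),.036),("Mbody",(281.9,200.8),.018),("S",(342,74.2),.031),("XS",(57,132),.03)): print(n,ray(K,R,c,uv,z).round(4))
go((.470,-.332,.021))
```

```text
M [ 0.4699 -0.3347  0.036 ]
Mbody [ 0.4705 -0.334   0.018 ]
S [ 0.5829 -0.3372  0.031 ]
XS [ 0.4591 -0.1439  0.03  ]
t 1.35 pos [ 0.4673 -0.3342  0.1403] open 0.0515 grip 0.0
(0.47, -0.332, 0.021) shift [ 0.0034 -0.0011  0.1193]
```

```bash
python3 -m jog '[[[0.002,0,0.05],[0,0,0]],[[0.002,0,0.09],[0,0,0]],[[0.002,0,0.11],[0,0,0]],[[0.002,0,0.118],[0,0,0]],[[0.002,0,0.118],[0,0,0]]]' 0.6 60; python3 -m jog '[[[0,0,0],[0,0,0]],[[0,0,0],[0,0,0]],[[0,0,0],[0,0,0]],[[0,0,0],[0,0,0]],[[0,0,0],[0,0,0]]]' 0 60
```

```text
t: 1.85
tool_pos: [0.4685, -0.334, 0.022]
tool_rot: [-3.085, -0.592, 0.001]
contact_force: [0.2, -0.3, -0.5]
opening: 0.0513
grip_force: 0.0
t: 2.35
tool_pos: [0.4706, -0.3345, 0.0249]
tool_rot: [3.081, 0.594, 0.003]
contact_force: [-1.7, -0.9, 5.6]
opening: 0.0188
grip_force: 58.5
```

```bash
python3 -m jog '[[[0,0,-0.03],[0,0,0]],[[0,0,-0.08],[0,0,0]],[[0,0,-0.118],[0,0,0]],[[0,0,-0.118],[0,0,0]]]'
python3 - <<'E'
from h import *
im,K,R,c=cam('wrist'); cv2.imwrite('pics/w2.png',im); go((.5606,.1521,.13))
E
```

```text
t: 2.75
tool_pos: [0.4728, -0.3358, 0.1484]
tool_rot: [3.074, 0.593, 0.013]
contact_force: [0.9, -0.8, -1.3]
opening: 0.0189
grip_force: 59.1
t 2.8 pos [ 0.4713 -0.3345  0.1448] open 0.0191 grip 59.1
(0.5606, 0.1521, 0.13) shift [ 0.2638 -0.4185  0.0126]
```

View pics/w2.png

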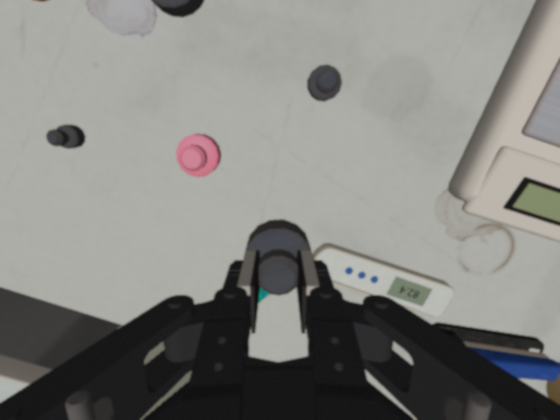

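M is held upright between the pads (knob at about (279,272), body rim top at 222). Moving on to the tray.

```bash
python3 -m jog '[[[0.12,-0.19,0],[0,0,0]],[[0.12,-0.19,0],[0,0,0]],[[0.12,-0.19,0],[0,0,0]],[[0.12,-0.19,0],[0,0,0]],[[0.12,-0.19,0],[0,0,0]]]';python3 -m jog '[[[0.12,-0.19,0],[0,0,0]],[[0.12,-0.19,0],[0,0,0]],[[0.12,-0.19,0],[0,0,0]],[[0.12,-0.19,0],[0,0,0]],[[0.12,-0.19,0],[0,0,0]]]';python3 -m jog '[[[0.024,-0.0385,0],[0,0,0]],[[0.024,-0.0385,0],[0,0,0]],[[0.024,-0.0385,0],[0,0,0]],[[0.024,-0.0385,0],[0,0,0]]]'
python3 - <<'E'
from h import *
im,K,R,c=cam('wrist'); cv2.imwrite('pics/w3.png',im); go((.5606,.1521,.13))
for p in ((.4911,.1265,.014),(.5606,.1521,.014),(.6201,.1737,.014),(.6723,.1924,.014)): print(proj(K,R,c,p).round(1))
E
```

```text
t: 3.3
tool_pos: [0.5088, -0.1079, 0.1379]
tool_rot: [-3.081, -0.598, 0.005]
contact_force: [0.9, -0.3, -2.7]
opening: 0.0186
grip_force: 59.2
t: 3.8
tool_pos: [0.5495, 0.1127, 0.138]
tool_rot: [-3.082, -0.599, 0.005]
contact_force: [-0.6, -0.2, -1.8]
opening: 0.0191
grip_force: 59.3
t: 4.2
tool_pos: [0.5579, 0.153, 0.1388]
tool_rot: [3.085, 0.594, -0.004]
contact_force: [0.7, -0.4, -1.6]
opening: 0.0191
grip_force: 59.4
t 4.25 pos [0.5582 0.1527 0.1392] open 0.019 grip 59.4
(0.5606, 0.1521, 0.13) shift [0.0021 0.0014 0.0092]
[279.2 272.8]
[281.5 199.9]
[284.2 127.8]
[287.2  55.5]
```

View pics/w3.png

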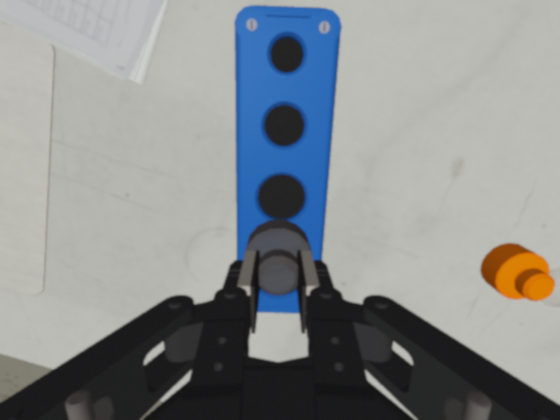

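Well M sits at about (281.5,197), S at (284,125) and XS at (287,53). All are offset about 2.5 px from the prediction, the same bias as seen on the weights, so it cancels between picking and placing.

```bash
cat >> h.py <<'E'
def dark(im,lo=100,hi=4000,th=95):
    k,l,st,ce=cv2.connectedComponentsWithStats((im.max(2)<th).astype(np.uint8))
    return [(st[i],ce[i]) for i in range(1,k) if lo<st[i,4]<hi]
E
python3 - <<'E'
from h import *
im,K,R,c=cam('wrist')
o=ctrl.get_obs();Rt=cv2.Rodrigues(np.array(o['tool_rot'],float))[0]
for s,ce in dark(im,th=70):
    if 240<ce[0]<320 and ce[1]<260: print(s,ce.round(1),ray(K,R,c,ce,.012).round(4))
# held weight: knob centre along tool axis offset
p=np.array(o['tool_pos'])
for v in (270,272,275):
  for z in (-.010,-.012,-.015): # knob top in tool z
    w=ray(K,R,c,(279.5,v),p[2]-z); print(v,z,(Rt.T@(w-p)).round(4))
go((.5624,.1528,.06))
E
```

```text
[271  38  31  34 824] [285.8  54.5] [0.6733 0.1934 0.012 ]
[ 265  106   38   39 1169] [283.3 125.1] [0.6221 0.1748 0.012 ]
[ 250  176   57   67 1973] [280.2 203.7] [0.5565 0.1514 0.012 ]
270 -0.01 [ 0.0041 -0.001  -0.01  ]
270 -0.012 [ 0.0052 -0.001  -0.012 ]
270 -0.015 [ 0.0068 -0.001  -0.015 ]
272 -0.01 [ 0.0031 -0.001  -0.01  ]
272 -0.012 [ 0.0042 -0.001  -0.012 ]
272 -0.015 [ 0.0058 -0.001  -0.015 ]
275 -0.01 [ 0.0014 -0.001  -0.01  ]
275 -0.012 [ 0.0025 -0.001  -0.012 ]
275 -0.015 [ 0.0042 -0.001  -0.015 ]
t 4.3 pos [0.5584 0.1526 0.1395] open 0.0193 grip 59.4
(0.5624, 0.1528, 0.06) shift [0.0039 0.0013 0.0795]
```

```bash
python3 -m jog '[[[0.0038,0.001,0.05],[0,0,0]],[[0.0038,0.001,0.08],[0,0,0]],[[0.0038,0.001,0.10],[0,0,0]],[[0.0038,0.001,0.100],[0,0,0]],[[0.0038,0.001,0.100],[0,0,0]]]';python3 -m jog '[[[0,0,0.002],[0,0,0]],[[0,0,0.004],[0,0,0]],[[0,0,0.004],[0,0,0]]]'; python3 -m jog '[[[0,0,0.002],[0,0,0]],[[0,0,0.002],[0,0,0]]]'
```

```text
t: 4.8
tool_pos: [0.5629, 0.1535, 0.0407]
tool_rot: [-3.085, -0.593, 0.0]
contact_force: [-0.3, 1.0, -1.4]
opening: 0.0191
grip_force: 59.4
t: 5.1
tool_pos: [0.5634, 0.1543, 0.0373]
tool_rot: [3.085, 0.594, 0.003]
contact_force: [-0.1, 0.1, -1.2]
opening: 0.019
grip_force: 59.6
t: 5.3
tool_pos: [0.5627, 0.1543, 0.0342]
tool_rot: [-3.085, -0.595, 0.0]
contact_force: [0.9, -0.1, -2.1]
opening: 0.0193
grip_force: 59.6
```

```bash
python3 -m jog '[[[0,0,0.002],[0,0,0]],[[0,0,0.002],[0,0,0]]]'; python3 -m jog '[[[0,0,0.002],[0,0,0]],[[0,0,0.002],[0,0,0]]]'; python3 -m jog '[[[0,0,0.001],[0,0,0]],[[0,0,0.001],[0,0,0]]]'
python3 -c "
from h import *
for n in ('wrist','side'):
  im=cam(n)[0]; cv2.imwrite('pics/'+n+'4.png',im)
a=cv2.imread('pics/wrist4.png')[150:350,180:380]; b=cv2.imread('pics/side4.png')[90:190,210:350]
cv2.imwrite('pics/c4.png',np.hstack([cv2.resize(a,(400,400)),cv2.resize(b,(400,286)).copy() if 0 else cv2.resize(b,(400,400))]))
go()
"
```

```text
t: 5.5
tool_pos: [0.5625, 0.1542, 0.0319]
tool_rot: [-3.085, -0.595, 0.001]
contact_force: [0.1, -0.5, -1.0]
opening: 0.0188
grip_force: 59.6
t: 5.7
tool_pos: [0.563, 0.1544, 0.031]
tool_rot: [-3.085, -0.595, -0.0]
contact_force: [-2.4, -0.2, 2.7]
opening: 0.0188
grip_force: 59.8
t: 5.9
tool_pos: [0.5632, 0.1544, 0.031]
tool_rot: [-3.085, -0.595, 0.0]
contact_force: [-5.3, -1.8, 8.8]
opening: 0.019
grip_force: 60.5
t 6.0 pos [0.5632 0.1544 0.031 ] open 0.0189 grip 60.5
```

View pics/c4.png

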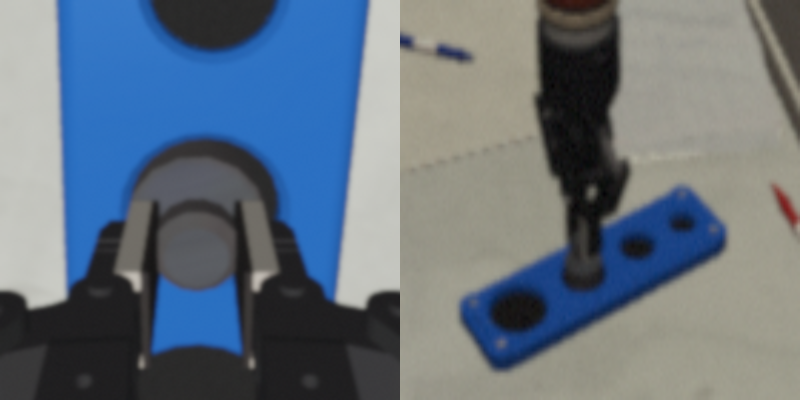

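M is in its well, slightly towards the left wall. Contact came at TCP z 0.031, which matches the pick height plus 6 mm. Releasing and looking.

```bash
python3 -m jog '[[[0,0,-0.001],[0,0,0]],[[0,0,-0.001],[0,0,0]],[[0,0,-0.001],[0,0,0]],[[0,0,-0.001],[0,0,0]]]' 0.5; python3 -m jog '[[[0,0,-0.04],[0,0,0]],[[0,0,-0.08],[0,0,0]],[[0,0,-0.11],[0,0,0]],[[0,0,-0.11],[0,0,0]],[[0,0,-0.11],[0,0,0]]]'
python3 - <<'E'
from h import *
im,K,R,c=cam('wrist'); cv2.imwrite('pics/w5.png',im[20:300,180:400])
go((.607,-.1945,.14))
E
```

```text
t: 6.4
tool_pos: [0.5627, 0.1542, 0.0301]
tool_rot: [3.085, 0.594, -0.0]
contact_force: [0.1, 0.2, -0.8]
opening: 0.0429
grip_force: 0.0
t: 6.9
tool_pos: [0.5632, 0.1543, 0.141]
tool_rot: [3.085, 0.595, 0.003]
contact_force: [-0.1, 1.0, -0.7]
opening: 0.0422
grip_force: 0.0
t 6.95 pos [0.5622 0.1541 0.1394] open 0.0426 grip 0.0
(0.607, -0.1945, 0.14) shift [-0.088   0.3403 -0.0006]
```

View pics/w5.png

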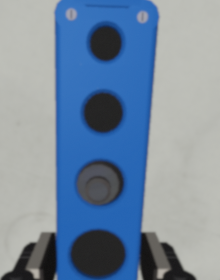

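M is seated in well M. L next.

```bash
python3 -m jog '[[[-0.044,0.17,0],[0,0,0]],[[-0.044,0.17,0],[0,0,0]],[[-0.044,0.17,0],[0,0,0]],[[-0.044,0.17,0],[0,0,0]],[[-0.044,0.17,0],[0,0,0]]]' 0.6; python3 -m jog '[[[-0.044,0.17,0],[0,0,0]],[[-0.044,0.17,0],[0,0,0]],[[-0.044,0.17,0],[0,0,0]],[[-0.044,0.17,0],[0,0,0]],[[-0.044,0.17,0],[0,0,0]]]'
python3 - <<'E'
from h import *
im,K,R,c=cam('wrist'); go((.607,-.1945,.029))
for z in (.046,.026): print(proj(K,R,c,(.607,-.1945,z)).round(1))
for s,ce in dark(im):print(s,ce.round(1))
v=cv2.resize(cv2.convertScaleAbs(im[140:260,220:340],alpha=2.5),(480,480),interpolation=cv2.INTER_CUBIC); cv2.imwrite('pics/w6.png',v)
E
```

```text
t: 7.45
tool_pos: [0.5841, -0.023, 0.1378]
tool_rot: [-3.086, -0.587, 0.006]
contact_force: [-0.3, -0.5, -0.6]
opening: 0.0509
grip_force: 0.0
t: 7.95
tool_pos: [0.6068, -0.1961, 0.1382]
tool_rot: [-3.084, -0.589, 0.004]
contact_force: [-0.7, 0.7, -0.9]
opening: 0.0515
grip_force: 0.0
t 8.0 pos [ 0.6067 -0.1942  0.1382] open 0.0508 grip 0.0
(0.607, -0.1945, 0.029) shift [0.0004 0.0008 0.1092]
[278.2 212.3]
[278.2 205.3]
[309  53  32  39 315] [319.3  77.9]
[406  92  92  38 886] [453.4 109.5]
[526 135  34  15 233] [540.2 143. ]
[ 251  170   55   58 2471] [277.7 198.9]
[385 256  32  33 784] [401.1 272. ]
```

View pics/w6.png

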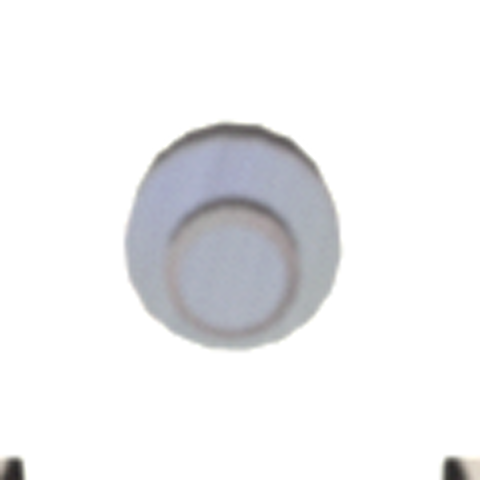

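L's knob is centred at (278,208), the same ~4 px forward bias as before. Grasping it slightly higher to stay clear of the body.

```bash
python3 -m jog '[[[0.002,0.0005,0.05],[0,0,0]],[[0.002,0.0005,0.09],[0,0,0]],[[0.002,0.0005,0.106],[0,0,0]],[[0.002,0.0005,0.106],[0,0,0]],[[0.002,0.0005,0.106],[0,0,0]]]'; python3 -m jog '[[[0,0,0],[0,0,0]],[[0,0,0],[0,0,0]],[[0,0,0],[0,0,0]],[[0,0,0],[0,0,0]],[[0,0,0],[0,0,0]]]' 0 90;  python3 -m jog '[[[0,0,-0.01],[0,0,0]],[[0,0,-0.06],[0,0,0]],[[0,0,-0.106],[0,0,0]],[[0,0,-0.106],[0,0,0]],[[0,0,-0.106],[0,0,0]]]';python3 -c "
from h import *
cam('top');go((.4926,.1275,.14))"
```

```text
t: 8.5
tool_pos: [0.6103, -0.1931, 0.0354]
tool_rot: [3.084, 0.596, 0.002]
contact_force: [1.0, 0.9, 0.6]
opening: 0.0508
grip_force: 0.0
t: 9.0
tool_pos: [0.6114, -0.1943, 0.0378]
tool_rot: [3.083, 0.594, 0.006]
contact_force: [-0.4, 2.3, 6.4]
opening: 0.0237
grip_force: 88.1
t: 9.5
tool_pos: [0.6101, -0.1942, 0.1422]
tool_rot: [3.083, 0.594, 0.004]
contact_force: [-0.5, 0.6, -6.6]
opening: 0.0235
grip_force: 89.7
t 9.55 pos [ 0.6086 -0.1935  0.1394] open 0.0231 grip 89.6
(0.4926, 0.1275, 0.14) shift [ 1.160e-02 -3.411e-01 -2.000e-04]
```

```bash
python3 -m jog '[[[0.006,-0.17,0],[0,0,0]],[[0.006,-0.17,0],[0,0,0]],[[0.006,-0.17,0],[0,0,0]],[[0.006,-0.17,0],[0,0,0]],[[0.006,-0.17,0],[0,0,0]]]'; python3 -m jog '[[[0.006,-0.171,0],[0,0,0]],[[0.006,-0.171,0],[0,0,0]],[[0.006,-0.171,0],[0,0,0]],[[0.006,-0.171,0],[0,0,0]],[[0.006,-0.171,0],[0,0,0]]]'
python3 - <<'E'
from h import *
cam('top'); cam('top')
im,K,R,c=cam('wrist'); go((.4927,.1272,.05))
for p in ((.4911,.1265,.014),(.6201,.1737,.014),(.6723,.1924,.014)): print(proj(K,R,c,p).round(1))
cv2.imwrite('pics/w7.png',im)
for s,ce in dark(im,th=70):
    if 240<ce[0]<320: print(s,ce.round(1))
E
```

```text
t: 10.05
tool_pos: [0.5484, -0.0306, 0.1364]
tool_rot: [-3.08, -0.599, 0.01]
contact_force: [0.9, 0.1, -5.3]
opening: 0.0234
grip_force: 90.1
t: 10.55
tool_pos: [0.4915, 0.1289, 0.1377]
tool_rot: [-3.083, -0.6, 0.007]
contact_force: [0.6, -1.2, -4.0]
opening: 0.0231
grip_force: 90.7
t 10.7 pos [0.4935 0.1263 0.1389] open 0.0234 grip 90.7
(0.4927, 0.1272, 0.05) shift [-0.0002 -0.0012  0.0889]
[278.9 204.2]
[284.6  34.5]
[288.  -51.6]
[ 264   10   41   47 1527] [284.1  32.7]
[264  94  42  49 340] [292.7 125.4]
[ 241  173   74   63 2460] [278.1 199.9]
```

View pics/w7.png

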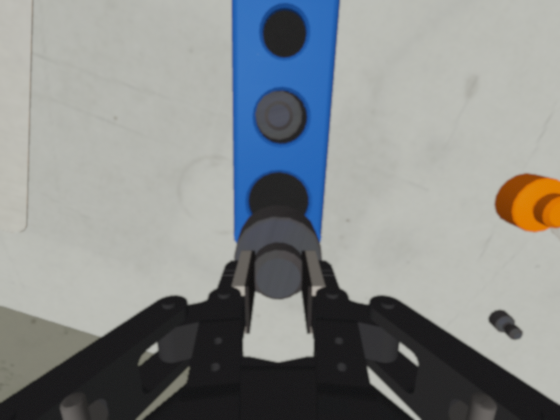

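L is held upright and lined up with its well, whose visible upper edge is at (278,173). Going down.

```bash
python3 -m jog '[[[0,0,0.05],[0,0,0]],[[0,0,0.08],[0,0,0]],[[0,0,0.088],[0,0,0]],[[0,0,0.088],[0,0,0]],[[0,0,0.088],[0,0,0]]]'; for i in 1 ; do python3 -m jog '[[[0,0,0.003],[0,0,0]],[[0,0,0.003],[0,0,0]]]'; done;  python3 -m jog '[[[0,0,0.002],[0,0,0]],[[0,0,0.002],[0,0,0]]]'
python3 -c "
from h import *
im=cam('wrist')[0]; cv2.imwrite('pics/w8.png',cv2.resize(im[150:350,180:380],(400,400)))
go()"
```

```text
t: 11.2
tool_pos: [0.4949, 0.1266, 0.0534]
tool_rot: [3.085, 0.593, 0.002]
contact_force: [-0.1, 0.1, -3.9]
opening: 0.0233
grip_force: 90.8
t: 11.4
tool_pos: [0.4943, 0.1271, 0.05]
tool_rot: [3.085, 0.594, 0.002]
contact_force: [-0.4, -0.0, -5.6]
opening: 0.0235
grip_force: 90.7
t: 11.6
tool_pos: [0.4938, 0.1273, 0.0473]
tool_rot: [3.085, 0.595, -0.0]
contact_force: [-0.2, -0.3, -4.8]
opening: 0.0232
grip_force: 90.7
t 11.65 pos [0.4938 0.1272 0.0473] open 0.0236 grip 90.7
```

View pics/w8.png

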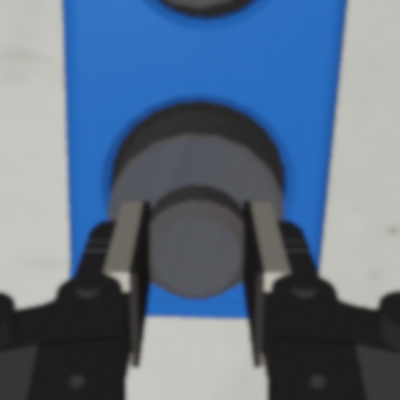

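Laterally centred over the well. Lowering in 2 mm steps.

```bash
python3 -m jog '[[[0,0,0.002],[0,0,0]],[[0,0,0.002],[0,0,0]]]'; python3 -m jog '[[[0,0,0.002],[0,0,0]],[[0,0,0.002],[0,0,0]]]'; python3 -m jog '[[[0,0,0.001],[0,0,0]],[[0,0,0.001],[0,0,0]]]'
```

```text
t: 11.85
tool_pos: [0.4937, 0.1272, 0.045]
tool_rot: [-3.085, -0.595, 0.001]
contact_force: [-0.8, 0.3, -4.9]
opening: 0.0233
grip_force: 90.7
t: 12.05
tool_pos: [0.4942, 0.1274, 0.0439]
tool_rot: [-3.085, -0.595, -0.0]
contact_force: [-2.3, 1.0, -0.2]
opening: 0.0235
grip_force: 91.3
t: 12.25
tool_pos: [0.4943, 0.1274, 0.0439]
tool_rot: [-3.085, -0.595, 0.0]
contact_force: [-6.0, -0.2, 7.3]
opening: 0.0235
grip_force: 92.2
```

```bash
python3 -m jog '[[[0,0,-0.001],[0,0,0]],[[0,0,-0.001],[0,0,0]],[[0,0,-0.001],[0,0,0]],[[0,0,-0.001],[0,0,0]]]' 0.6 60; python3 -m jog '[[[0,0,-0.04],[0,0,0]],[[0,0,-0.08],[0,0,0]],[[0,0,-0.096],[0,0,0]],[[0,0,-0.096],[0,0,0]],[[0,0,-0.096],[0,0,0]]]'; python3 -c "
from h import *
cam('top');go((.4555,-.1415,.14))"
```

```text
t: 12.65
tool_pos: [0.4942, 0.1272, 0.0435]
tool_rot: [3.085, 0.594, 0.001]
contact_force: [0.0, 0.5, 0.5]
opening: 0.0512
grip_force: 0.0
t: 13.15
tool_pos: [0.4937, 0.1272, 0.1387]
tool_rot: [-3.085, -0.594, 0.001]
contact_force: [0.2, -0.0, -0.5]
opening: 0.0513
grip_force: 0.0
t 13.2 pos [0.493  0.1271 0.1377] open 0.0511 grip 0.0
(0.4555, -0.1415, 0.14) shift [-0.1346  0.2354 -0.0022]
```

XS is nearest. Going above it.

```bash
python3 -m jog '[[[-0.067,0.118,0],[0,0,0]],[[-0.067,0.118,0],[0,0,0]],[[-0.067,0.118,0],[0,0,0]],[[-0.067,0.118,0],[0,0,0]],[[-0.067,0.118,0],[0,0,0]]]'; python3 -m jog '[[[-0.067,0.118,0],[0,0,0]],[[-0.067,0.118,0],[0,0,0]],[[-0.067,0.118,0],[0,0,0]],[[-0.067,0.118,0],[0,0,0]],[[-0.067,0.118,0],[0,0,0]]]'
python3 - <<'E'
from h import *
cam('top')
im,K,R,c=cam('wrist'); go((.4555,-.1415,.021))
for z in (.03,.014): print(proj(K,R,c,(.4555,-.1415,z)).round(1))
for s,ce in dark(im):print(s,ce.round(1))
v=cv2.resize(cv2.convertScaleAbs(im[140:260,220:340],alpha=2.5),(480,480),interpolation=cv2.INTER_CUBIC); cv2.imwrite('pics/w9.png',v)
E
```

```text
t: 13.7
tool_pos: [0.4744, -0.0075, 0.1373]
tool_rot: [-3.084, -0.591, 0.005]
contact_force: [-0.0, 0.0, 0.1]
opening: 0.0511
grip_force: 0.0
t: 14.2
tool_pos: [0.457, -0.1409, 0.1383]
tool_rot: [-3.083, -0.594, 0.002]
contact_force: [0.0, 0.2, 0.3]
opening: 0.0511
grip_force: 0.0
t 14.3 pos [ 0.4572 -0.1401  0.1385] open 0.0512 grip 0.0
(0.4555, -0.1415, 0.021) shift [-0.0021  0.0008  0.1175]
[280.4 209.8]
[280.3 204.6]
[ 29   0  24 105 945] [41.1 52.6]
[  0  12  18  65 843] [ 6.9 46.1]
[ 516  136   44   32 1186] [538.2 151.8]
[270 189  21  24 392] [279.9 200.3]
```

View pics/w9.png

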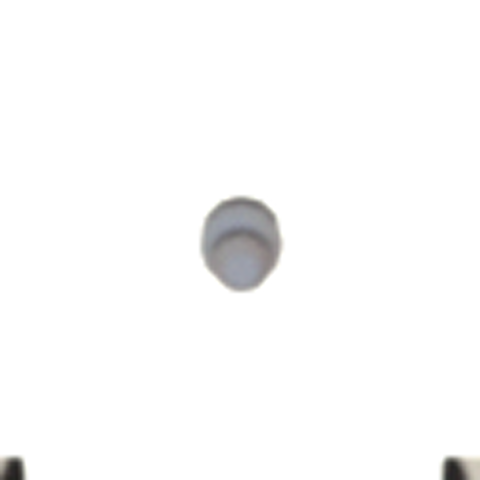

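XS's knob is at (280,205.5), again the same bias. Grasping.

```bash
python3 -m jog '[[[0,0.0005,0.05],[0,0,0]],[[0,0.0005,0.09],[0,0,0]],[[0,0.0005,0.1195],[0,0,0]],[[0,0.0005,0.1195],[0,0,0]],[[0,0.0005,0.1195],[0,0,0]]]'; python3 -m jog '[[[0,0,0],[0,0,0]],[[0,0,0],[0,0,0]],[[0,0,0],[0,0,0]],[[0,0,0],[0,0,0]],[[0,0,0],[0,0,0]]]' 0 50;  python3 -m jog '[[[0,0,-0.01],[0,0,0]],[[0,0,-0.06],[0,0,0]],[[0,0,-0.1195],[0,0,0]],[[0,0,-0.1195],[0,0,0]],[[0,0,-0.1195],[0,0,0]]]';python3 -c "
from h import *
cam('top');go((.6739,.1932,.14))"
```

```text
t: 14.8
tool_pos: [0.4576, -0.141, 0.0199]
tool_rot: [-3.084, -0.597, 0.001]
contact_force: [0.1, -0.0, -0.1]
opening: 0.0517
grip_force: 0.0
t: 15.3
tool_pos: [0.4589, -0.1427, 0.0218]
tool_rot: [3.084, 0.594, 0.005]
contact_force: [-0.6, 0.9, 7.0]
opening: 0.0106
grip_force: 48.8
t: 15.8
tool_pos: [0.4591, -0.1431, 0.1428]
tool_rot: [3.081, 0.594, 0.008]
contact_force: [0.4, -0.9, -1.5]
opening: 0.0107
grip_force: 48.8
t 15.85 pos [ 0.4576 -0.1424  0.1401] open 0.0108 grip 48.8
(0.6739, 0.1932, 0.14) shift [ 3.255e-01 -2.312e-01  1.000e-04]
```

```bash
python3 -m jog '[[[0.163,-0.1155,0],[0,0,0]],[[0.163,-0.1155,0],[0,0,0]],[[0.163,-0.1155,0],[0,0,0]],[[0.163,-0.1155,0],[0,0,0]],[[0.163,-0.1155,0],[0,0,0]]]'; python3 -m jog '[[[0.163,-0.1155,0],[0,0,0]],[[0.163,-0.1155,0],[0,0,0]],[[0.163,-0.1155,0],[0,0,0]],[[0.163,-0.1155,0],[0,0,0]],[[0.163,-0.1155,0],[0,0,0]]]'
python3 -c "
from h import *
cam('top');cam('top');go((.6743,.1932,.04))"
```

```text
t: 16.35
tool_pos: [0.5659, 0.0301, 0.1361]
tool_rot: [-3.081, -0.603, 0.006]
contact_force: [-0.3, -1.0, -0.7]
opening: 0.0106
grip_force: 48.9
t: 16.85
tool_pos: [0.6741, 0.1971, 0.1349]
tool_rot: [-3.082, -0.6, 0.007]
contact_force: [0.6, -0.3, -1.0]
opening: 0.0109
grip_force: 48.9
t 16.95 pos [0.6727 0.1934 0.1357] open 0.0106 grip 48.9
(0.6743, 0.1932, 0.04) shift [0.002  0.0008 0.0957]
```

```bash
python3 -m jog '[[[0.0015,0.0005,0.05],[0,0,0]],[[0.0015,0.0005,0.08],[0,0,0]],[[0.0015,0.0005,0.094],[0,0,0]],[[0.0015,0.0005,0.094],[0,0,0]],[[0.0015,0.0005,0.094],[0,0,0]]]'
python3 -c "
from h import *
im=cam('wrist')[0]; cv2.imwrite('pics/w10.png',cv2.resize(im[170:290,220:340],(480,480)))
go((.6743,.1932,.028))"
```

```text
t: 17.45
tool_pos: [0.6763, 0.1928, 0.0465]
tool_rot: [3.085, 0.593, 0.002]
contact_force: [1.4, -0.4, 0.9]
opening: 0.0108
grip_force: 48.9
t 17.5 pos [0.6771 0.1932 0.0477] open 0.0108 grip 48.9
(0.6743, 0.1932, 0.028) shift [-0.0027 -0.0011  0.0197]
```

View pics/w10.png

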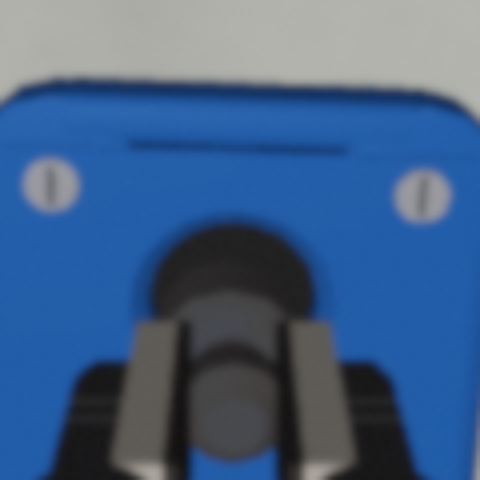

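Laterally centred on the XS well. Going down.

```bash
python3 -m jog '[[[-0.001,0,0.005],[0,0,0]],[[-0.001,0,0.01],[0,0,0]],[[-0.001,0,0.012],[0,0,0]],[[-0.001,0,0.012],[0,0,0]]]';python3 -m jog '[[[0,0,0.002],[0,0,0]],[[0,0,0.002],[0,0,0]]]';python3 -m jog '[[[0,0,0.002],[0,0,0]],[[0,0,0.002],[0,0,0]]]'
```

```text
t: 17.9
tool_pos: [0.6745, 0.1932, 0.0328]
tool_rot: [-3.085, -0.595, 0.001]
contact_force: [0.2, 0.4, -0.2]
opening: 0.0107
grip_force: 48.9
t: 18.1
tool_pos: [0.6747, 0.1932, 0.031]
tool_rot: [-3.085, -0.595, 0.001]
contact_force: [-0.6, 0.4, -0.0]
opening: 0.0107
grip_force: 48.9
t: 18.3
tool_pos: [0.6747, 0.1932, 0.029]
tool_rot: [-3.085, -0.595, 0.001]
contact_force: [0.5, -0.8, -1.1]
opening: 0.0107
grip_force: 48.9
```

```bash
python3 -m jog '[[[0,0,0.001],[0,0,0]],[[0,0,0.001],[0,0,0]]]';python3 -m jog '[[[0,0,0.001],[0,0,0]],[[0,0,0.001],[0,0,0]]]'
```

```text
t: 18.5
tool_pos: [0.6748, 0.1931, 0.0281]
tool_rot: [-3.085, -0.594, 0.0]
contact_force: [-0.2, 0.7, -1.1]
opening: 0.0105
grip_force: 48.9
t: 18.7
tool_pos: [0.6752, 0.1933, 0.028]
tool_rot: [-3.085, -0.595, -0.001]
contact_force: [-1.4, -0.5, 1.6]
opening: 0.0108
grip_force: 49.3
```

Contact at the expected 0.028. Releasing, then going above S.

```bash
python3 -m jog '[[[0,0,0],[0,0,0]],[[0,0,0],[0,0,0]],[[0,0,0],[0,0,0]],[[0,0,0],[0,0,0]]]' 0.6; python3 -m jog '[[[0,0,-0.04],[0,0,0]],[[0,0,-0.08],[0,0,0]],[[0,0,-0.11],[0,0,0]],[[0,0,-0.11],[0,0,0]],[[0,0,-0.11],[0,0,0]]]'; python3 -c "
from h import *
cam('top');go((.5825,-.3345,.14))"
```

```text
t: 19.1
tool_pos: [0.6748, 0.1931, 0.0271]
tool_rot: [-3.085, -0.594, 0.0]
contact_force: [0.3, 1.4, -0.7]
opening: 0.0514
grip_force: 0.0
t: 19.6
tool_pos: [0.6753, 0.1933, 0.1383]
tool_rot: [3.085, 0.595, 0.003]
contact_force: [-0.1, -0.1, -1.3]
opening: 0.0511
grip_force: 0.0
t 19.65 pos [0.6743 0.1931 0.1363] open 0.0513 grip 0.0
(0.5825, -0.3345, 0.14) shift [-0.2813  0.4557 -0.0034]
```

```bash
python3 -m jog '[[[-0.12,0.19,0],[0,0,0]],[[-0.12,0.19,0],[0,0,0]],[[-0.12,0.19,0],[0,0,0]],[[-0.12,0.19,0],[0,0,0]],[[-0.12,0.19,0],[0,0,0]]]'; python3 -m jog '[[[-0.12,0.19,0],[0,0,0]],[[-0.12,0.19,0],[0,0,0]],[[-0.12,0.19,0],[0,0,0]],[[-0.12,0.19,0],[0,0,0]],[[-0.12,0.19,0],[0,0,0]]]'; python3 -m jog '[[[-0.041,0.0755,0],[0,0,0]],[[-0.041,0.0755,0],[0,0,0]],[[-0.041,0.0755,0],[0,0,0]],[[-0.041,0.0755,0],[0,0,0]]]'
python3 - <<'E'
from h import *
cam('top')
im,K,R,c=cam('wrist'); go((.5825,-.3345,.0205))
for z in (.031,.015): print(proj(K,R,c,(.581,-.3345,z)).round(1))
for s,ce in dark(im):print(s,ce.round(1))
v=cv2.resize(cv2.convertScaleAbs(im[140:260,220:340],alpha=2.5),(480,480),interpolation=cv2.INTER_CUBIC); cv2.imwrite('pics/w11.png',v)
E
```

```text
t: 20.15
tool_pos: [0.6316, -0.0311, 0.1344]
tool_rot: [-3.085, -0.59, 0.007]
contact_force: [0.5, -0.4, -0.5]
opening: 0.0513
grip_force: 0.0
t: 20.65
tool_pos: [0.5908, -0.2518, 0.1345]
tool_rot: [-3.084, -0.589, 0.006]
contact_force: [0.6, 1.0, -0.1]
opening: 0.0513
grip_force: 0.0
t: 21.05
tool_pos: [0.582, -0.3339, 0.1347]
tool_rot: [-3.082, -0.591, 0.004]
contact_force: [-0.6, -0.5, -0.1]
opening: 0.051
grip_force: 0.0
t 21.15 pos [ 0.5827 -0.3327  0.1355] open 0.0513 grip 0.0
(0.5825, -0.3345, 0.0205) shift [-0.0008  0.0019  0.115 ]
[281. 211.]
[280.9 205.7]
[ 278    0  169   57 2334] [370.1  27.7]
[551  68   9  26 155] [555.9  83. ]
[ 10  91  28  38 595] [ 25.8 110.4]
[405  98  98 201 715] [450.6 198.1]
[268 185  29  32 749] [281.8 200.8]
```

View pics/w11.png

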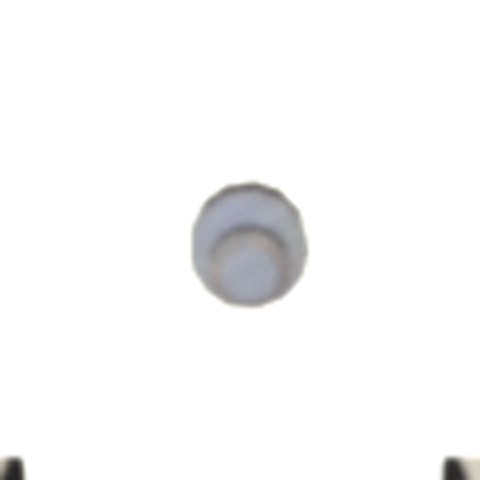

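S's knob is at (282,207), same bias. Grasping.

```bash
python3 -m jog '[[[-0.0005,0.002,0.05],[0,0,0]],[[-0.0005,0.002,0.09],[0,0,0]],[[-0.0005,0.002,0.115],[0,0,0]],[[-0.0005,0.002,0.115],[0,0,0]],[[-0.0005,0.002,0.115],[0,0,0]]]'; python3 -m jog '[[[0,0,0],[0,0,0]],[[0,0,0],[0,0,0]],[[0,0,0],[0,0,0]],[[0,0,0],[0,0,0]],[[0,0,0],[0,0,0]]]' 0 55;  python3 -m jog '[[[0,0,-0.01],[0,0,0]],[[0,0,-0.06],[0,0,0]],[[0,0,-0.115],[0,0,0]],[[0,0,-0.115],[0,0,0]],[[0,0,-0.115],[0,0,0]]]';python3 -c "
from h import *
cam('top');go((.622,.1744,.14))"
```

```text
t: 21.65
tool_pos: [0.5838, -0.3349, 0.0222]
tool_rot: [-3.084, -0.597, 0.001]
contact_force: [1.6, -0.4, 0.0]
opening: 0.051
grip_force: 0.0
t: 22.15
tool_pos: [0.585, -0.3369, 0.025]
tool_rot: [3.083, 0.594, 0.004]
contact_force: [-0.7, 1.2, 6.6]
opening: 0.0145
grip_force: 53.6
t: 22.65
tool_pos: [0.5849, -0.3374, 0.1412]
tool_rot: [3.08, 0.593, 0.006]
contact_force: [0.1, 0.3, -1.3]
opening: 0.0143
grip_force: 53.8
t 22.7 pos [ 0.5836 -0.3364  0.1381] open 0.0141 grip 53.8
(0.622, 0.1744, 0.14) shift [ 0.2254 -0.46   -0.0023]
```

```bash
python3 -m jog '[[[0.1,-0.2,0],[0,0,0]],[[0.1,-0.2,0],[0,0,0]],[[0.1,-0.2,0],[0,0,0]],[[0.1,-0.2,0],[0,0,0]],[[0.1,-0.2,0],[0,0,0]]]'; python3 -m jog '[[[0.1,-0.2,0],[0,0,0]],[[0.1,-0.2,0],[0,0,0]],[[0.1,-0.2,0],[0,0,0]],[[0.1,-0.2,0],[0,0,0]],[[0.1,-0.2,0],[0,0,0]]]';  python3 -m jog '[[[0.025,-0.06,0],[0,0,0]],[[0.025,-0.06,0],[0,0,0]],[[0.025,-0.06,0],[0,0,0]],[[0.025,-0.06,0],[0,0,0]],[[0.025,-0.06,0],[0,0,0]]]'
python3 -c "
from h import *
cam('top');cam('top');go((.6221,.1745,.04))"
```

```text
t: 23.2
tool_pos: [0.6, -0.1091, 0.1339]
tool_rot: [-3.08, -0.598, 0.008]
contact_force: [0.5, -0.2, -1.5]
opening: 0.0143
grip_force: 53.9
t: 23.7
tool_pos: [0.6184, 0.1132, 0.134]
tool_rot: [-3.082, -0.599, 0.008]
contact_force: [0.4, -0.8, -1.4]
opening: 0.0144
grip_force: 54.0
t: 24.2
tool_pos: [0.621, 0.173, 0.1362]
tool_rot: [3.085, 0.592, -0.003]
contact_force: [-0.2, -0.1, -1.0]
opening: 0.0142
grip_force: 54.0
t 24.3 pos [0.6214 0.173  0.1369] open 0.0141 grip 54.0
(0.6221, 0.1745, 0.04) shift [ 0.0012 -0.0011  0.0969]
```

```bash
python3 -m jog '[[[0,-0.0015,0.05],[0,0,0]],[[0,-0.0015,0.08],[0,0,0]],[[0,-0.0015,0.094],[0,0,0]],[[0,-0.0015,0.094],[0,0,0]],[[0,-0.0015,0.094],[0,0,0]]]'; python3 -m jog '[[[0,0,0],[0,0,0]],[[0,0,0],[0,0,0]]]'
python3 -c "
from h import *
go((.6221,.1745,.033))"
```

```text
t: 24.8
tool_pos: [0.622, 0.1756, 0.0448]
tool_rot: [3.085, 0.594, 0.003]
contact_force: [0.8, -0.9, -0.6]
opening: 0.0141
grip_force: 54.1
t: 25.0
tool_pos: [0.6222, 0.176, 0.0454]
tool_rot: [3.085, 0.594, 0.005]
contact_force: [0.3, 0.6, -0.5]
opening: 0.0143
grip_force: 54.1
t 25.0 pos [0.6222 0.176  0.0454] open 0.0143 grip 54.1
(0.6221, 0.1745, 0.033) shift [-0.0007  0.0014  0.0124]
```

```bash
python3 -m jog '[[[0,0.001,0.006],[0,0,0]],[[0,0.001,0.011],[0,0,0]],[[0,0.001,0.011],[0,0,0]],[[0,0.001,0.011],[0,0,0]]]'; python3 -m jog '[[[0,0,0.002],[0,0,0]],[[0,0,0.002],[0,0,0]]]'; python3 -m jog '[[[0,0,0.001],[0,0,0]],[[0,0,0.001],[0,0,0]]]'
```

```text
t: 25.4
tool_pos: [0.621, 0.1749, 0.0319]
tool_rot: [-3.085, -0.595, 0.001]
contact_force: [-0.3, 0.0, -0.9]
opening: 0.0143
grip_force: 54.2
t: 25.6
tool_pos: [0.6217, 0.1752, 0.0312]
tool_rot: [-3.085, -0.595, -0.001]
contact_force: [-1.2, 0.8, 3.8]
opening: 0.0142
grip_force: 54.6
t: 25.8
tool_pos: [0.6219, 0.1753, 0.0312]
tool_rot: [-3.085, -0.595, -0.001]
contact_force: [-3.2, -0.7, 7.9]
opening: 0.014
grip_force: 55.2
```

Floor contact at 0.031, as expected. Releasing, rising and checking.

```bash
python3 -m jog '[[[0,0,-0.001],[0,0,0]],[[0,0,-0.001],[0,0,0]],[[0,0,-0.001],[0,0,0]],[[0,0,-0.001],[0,0,0]]]' 0.6; python3 -m jog '[[[0,0,-0.04],[0,0,0]],[[-0.04,0,-0.09],[0,0,0]],[[-0.09,0,-0.13],[0,0,0]],[[-0.11,0,-0.15],[0,0,0]],[[-0.11,0,-0.15],[0,0,0]]]'; python3 -m jog '[[[0,0,0],[0,0,0]],[[0,0,0],[0,0,0]],[[0,0,0],[0,0,0]]]'
python3 - <<'E'
from h import *
im,K,R,c=cam('wrist'); go()
W=dict(L=(.4911,.1265,.052),M=(.5606,.1521,.042),S=(.6201,.1737,.037),XS=(.6723,.1924,.036))
for n,p in W.items(): print(n,proj(K,R,c,p).round(1))
cv2.imwrite('pics/w12.png',cv2.resize(im[0:260,160:420],(600,600),interpolation=cv2.INTER_CUBIC))
E
```

```text
t: 26.2
tool_pos: [0.6211, 0.1749, 0.0299]
tool_rot: [3.085, 0.594, -0.001]
contact_force: [-0.7, -0.3, 0.1]
opening: 0.0516
grip_force: 0.0
t: 26.7
tool_pos: [0.5193, 0.1336, 0.1857]
tool_rot: [3.084, 0.594, 0.013]
contact_force: [0.3, 0.7, 1.3]
opening: 0.0511
grip_force: 0.0
t: 27.0
tool_pos: [0.5189, 0.1342, 0.1781]
tool_rot: [-3.084, -0.595, 0.005]
contact_force: [0.4, 0.1, 0.3]
opening: 0.0514
grip_force: 0.0
t 27.05 pos [0.5189 0.1342 0.1781] open 0.0515 grip 0.0
L [276.2 231. ]
M [278.4 150.1]
S [280.9  74.6]
XS [283.7  -0. ]
```

View pics/w12.png

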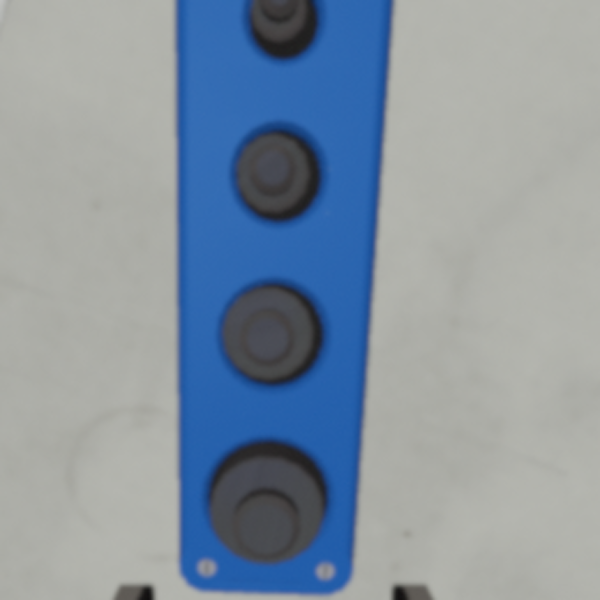

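All four weights stand upright inside their own wells, L to XS from bottom to top of the picture, and each touched down at its expected floor height. The gripper is clear, so I'm handing in.

```bash
python3 -c "
from h import *
print(job.finish_job())"
```

```text
the job is handed in; nothing more can be done
None
```

I put all four check weights in the wells for their size and handed the job in after about 27 s of the 96 s; the last picture showed each upright and let go, the arm never went near the pot or thermometer, and no verdict came back.

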